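# Slide a pine block through the guide posts to the stop

## Task

Load the bench jig: with the fingertips, push the pine block endways through the narrow gap between the two steel guide posts until its leading end sits flush against the steel stop behind them, then draw the fingers clear. Slide it along the bench all the way, never picking it up or tipping it, and leave the things standing around it where they are.

Things in the scene. Friction and masses are not known exactly. Their poses are not given: they have to be found in the camera images.
- block: loose pine block, about 0.14 kg, 62 (x) x 120 (y, its long axis) x 38 mm high (z), lying flat on the bench in front of the gap, on the side away from the stop, up to about 25 mm off the line through the gap and turned up to 0.3 rad from it. Origin: centre of its underside. It slides on the bench and turns freely. Either end may lead.
- jig: jig screwed to the bench, does not move. Origin: on the bench midway between its two guide posts; z up; +y is the way the block goes, through the gap to the stop; seen that way -x is left. The gap is 66 mm wide (2 mm of room each side of the block). Fully home, the block's origin is at x = 0, y = 76 mm and its rear end at y = 16 mm, 5 mm past the posts; fingers can follow it between them.
- post_left (a point): top centre of the guide post at the jig's -x side: upright steel pin, 22 mm in diameter, 30 mm high, at jig x = -44 mm, y = 0. Its foot plate, 5 mm high (8 mm at the screw), reaches outwards only, to x = -79 mm.
- post_right (a point): top centre of the other guide post, the same mirrored, at jig x = +44 mm, y = 0.
- stop_face (a point): middle of the stop's face, 18 mm above the bench, at jig x = 0, y = 136 mm. The stop is an upright steel plate 84 mm wide (x), 36 mm high, square to jig y; its foot is behind it. Between posts and stop is bare bench.
- tape_measure: loose yellow tape measure 37x83x68 mm high, bystander on the far side (jig +x) of the block's path, about 145 mm from its centre line, before the gap. Origin: centre of its underside.
- tin: loose paint tester tin, 66 mm in diameter, 85 mm high, bystander on the far side (jig +x) of the stop, about 125 mm from the centre line. Origin: centre of its underside.
- bolt: loose steel hex bolt 22x62x19 mm lying on the bench, bystander on the far side (jig +x) of the posts, about 130 mm from the centre line. Origin: centre of its underside.
- black_tape: loose roll of black tape lying flat, 65 mm in diameter, 18 mm high, bystander behind the stop, about 95 mm beyond its face. Origin: centre of its underside.

How it is judged:
By the outcome, as a careful person would: the job done as asked, in the order asked, and still so for the second after the job is handed in, with the robot touching nothing.
It also fails if it takes over 64 s, if anything falls off the work surface, if the arm or the gripper's body presses on something with over 40 N, if the wrist force passes 120 N, or if a joint passes its speed limit or range.

## Robot

A 6-joint arm with a two-finger parallel gripper is mounted at the origin on a cart in front of the work surface, level with it; the furniture and walls round the work are solid. World frame = base frame: x ahead of the robot, y to its left, z up, the work surface at z = 0. Lengths are in m, angles in degrees, forces in N, time in s.
With the tool pointing down it reaches from about 0.4 to 0.825 m from the base axis. Payload 7 kg.
Tool frame: the origin (TCP) lies on the centre line of the jaws, within the pads' length; the fingertips stand 14 mm ahead of it and the grasp point (between the pads) lies 5 mm behind it; z points along the fingers, y is the line along which they close (so a half turn about z gives the same grasp; the last joint's range is limited). The gripper opens to 88 mm and grips with 3 to 60 N. Pads are 19 mm wide; open, the fingers measure 130 mm over their backs; the gripper's body (78 mm by 193 mm) begins 47 mm behind the grasp point.
Start: joints at [91.622, 20.546, 0.682, 0, -70.136, -16.507], TCP at [0.173, 0.652, 0.241] pointing down, gripper open.
Joint ranges: [-176.03, 176.03], [-82.01, 121.73], [-58.28, 71.71], [-173.87, 95.51], [-174.79, -0.11], [-173.66, 173.66]. Speed limits (degrees/s): [136.94, 136.94, 172.46, 180, 180, 180].

## Interface

Orientations are given as [roll, pitch, yaw] about the fixed x, y, z axes, in that order (R = Rz(yaw) Ry(pitch) Rx(roll)).
In Python, from plant import r gives the robot as it stands.
- The arm moves only by the tool send_rows, never from a script. Its argument "steps" is a list of rows, each an object with "dp": the shift along the tool's x, y, z in mm, a list of three; "roll": the turn about the tool's z in rad; "jaw": the opening in per cent of the stroke, from 0 (shut) to 100 (fully open). In form: [{"dp": [tx, ty, tz], "roll": roll, "jaw": jaw}, ...]. A call has 1 to 5 rows; each row is the pose to reach, as a shift and turn from the pose commanded when the call began, along the tool's axes at that moment; what a row does not reach only later rows make up. A row lasts 1/8 s, in which the tool goes at most 62.5 mm and 10.7 degrees, less where a joint would pass 70% of its speed; a pose out of reach is approached as far as the arm can. A call with a gripper value outside its range is refused whole. The fingers move at their own pace and stop on an object; "newtons" is the grip in N (left out, the last holds). Time passes only in rows, so rows that repeat a pose let the fingers close. It gives the time, the measured TCP pose, the force, the opening and the grip force at its end, in the units of the state.
- r.get_state(): the state, without advancing time (a new reading comes with each control period).
- r.capture(name): name is "scene" or "top"; returns a dict with "image" (384x512x3 uint8, blue, green, red), "K" (3x3 intrinsics, pixels), "rvec" (rotation vector, rad) and "tvec" (3), from world to camera coordinates, as OpenCV has them. Camera axes: x right, y down, z forward; pixel columns grow to the right and rows downward; lengths in m; the calibration is good to about 2 mm. A picture is of the moment at which its call begins. There is no depth.
- r.close_job(): hands the job in; it is judged then, once.
The state is a dict: "time_s": time; "joints": joint angles; "qd": joint speeds; "joint_torque": joint torques, N m; "tcp_pos": TCP position; "eef_rot": TCP orientation; "contact_force": force on the tool from outside, world axes, zero at the start; "moment": the same for the moment, N m; "gripper_width": finger opening in m; "gripper_force": force on a finger pad.
Only numpy, scipy, OpenCV 4.12 (cv2) and the standard library are available. Lean on these libraries where they do the work, as an engineer would, in place of code of your own. Each camera call takes 0.05 s, during which the arm holds its last target. There are 200 camera calls.

## Working session

There is one attempt and no reset: what is moved stays moved. The work goes in short steps, Python scripts to look and compute and a tool call to move; the robot and the scene stay as the last step left them, time stands still between calls to the robot, and variables do not carry over. Pictures are saved under pics/ and viewed, at most 10 in all, crops included, and the job is handed in when it is done.

Besides the shell and the picture viewer there is one more tool, called after ">>>" as name(argument=value, ...) on one line, values as JSON. send_rows: Moves the arm, as the interface text tells. Its arguments: {"type":"object","properties":{"steps":{"type":"array","items":{"type":"object","properties":{"dp":{"type":"array","items":{"type":"number"}},"roll":{"type":"number"},"jaw":{"type":"number"}}}},"newtons":{"type":"number"}},"required":["steps"]}

```bash
ls; mkdir -p pics; python3 - <<'E'
from plant import r
import cv2,numpy as np
s=r.get_state();print({k:np.round(v,3).tolist() for k,v in s.items()})
for n in("scene","top"):
    c=r.capture(n);cv2.imwrite(f"pics/{n}0.png",c["image"]);np.savez(f"{n}.npz",**c)
    R=cv2.Rodrigues(np.array(c["rvec"]))[0];print(n,c["K"],-R.T@np.array(c["tvec"]).ravel())
E
```

```text
pics
{'time_s': 0.0, 'joints': [91.62, 20.592, 0.633, -0.022, -70.137, -16.508], 'qd': [0.033, -0.01, -0.013, 0.076, 0.029, 0.004], 'joint_torque': [-0.0, -58.271, 29.305, 6.997, 0.007, -0.0], 'tcp_pos': [0.173, 0.652, 0.24], 'eef_rot': [179.903, -0.007, -14.895], 'contact_force': [0.723, -0.349, -0.985], 'moment': [-0.027, -0.004, -0.039], 'gripper_force': 0.0, 'gripper_width': 0.087}
scene [[375.24085738   0.         267.10509439]
 [  0.         375.24085738 192.09908536]
 [  0.           0.           1.        ]] [-0.12017238  0.53738389  0.4900827 ]
top [[451.9740733    0.         258.45875532]
 [  0.         451.9740733  186.85535231]
 [  0.           0.           1.        ]] [0.37537706 0.11625854 0.99343247]
```

```bash
python3 - <<'E'
import cv2
for n in("scene","top"):
    i=cv2.imread(f"pics/{n}0.png");cv2.imwrite(f"pics/{n}0b.png",cv2.resize(i,(800,600),interpolation=cv2.INTER_CUBIC))
E
```

```text
(no output)
```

View pics/scene0b.png

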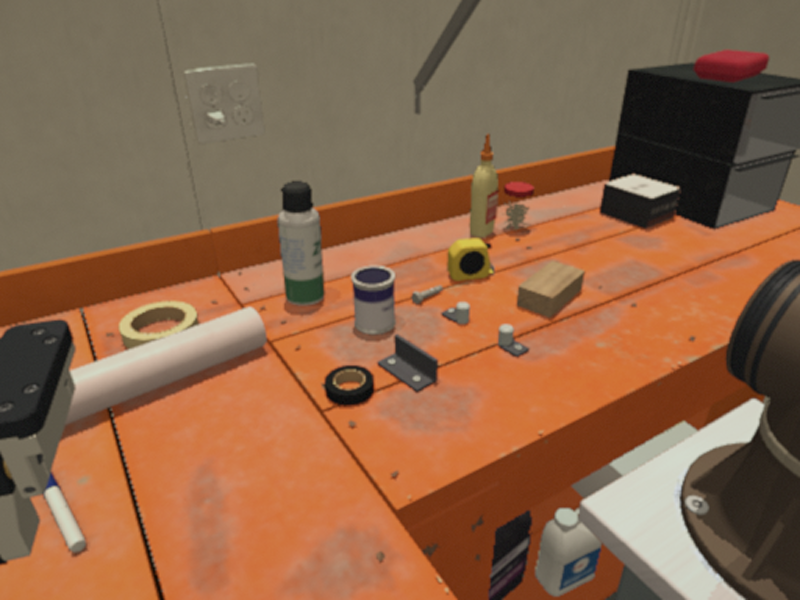

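View pics/top0b.png

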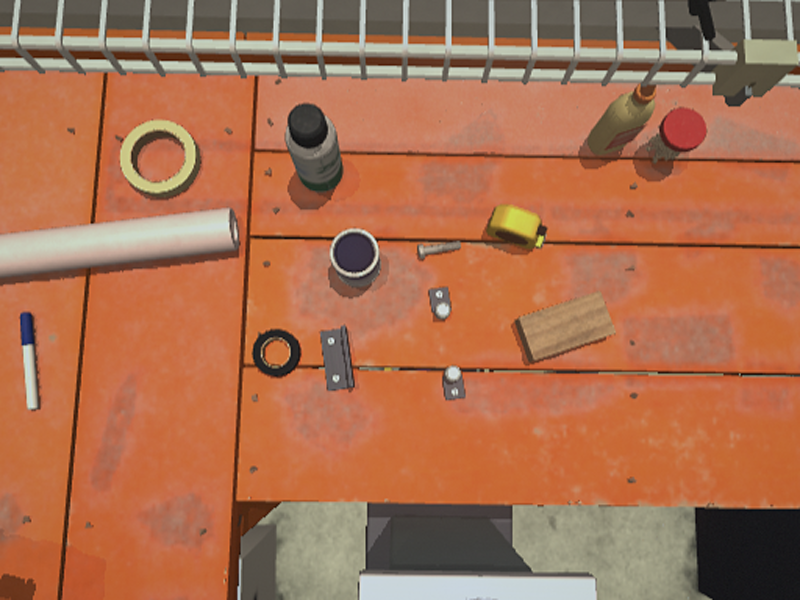

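The top view shows the posts at about (442,310) and (453,373), the stop at about (347,357), and the block's top corners at about (517,322), (602,294), (614,331) and (531,360). I'll zoom in to get these more precisely.

```bash
python3 - <<'E'
import cv2
i=cv2.imread("pics/top0.png")[170:270,200:400];cv2.imwrite("pics/crop.png",cv2.resize(i,None,fx=4,fy=4,interpolation=cv2.INTER_CUBIC))
E
```

```text
(no output)
```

View pics/crop.png

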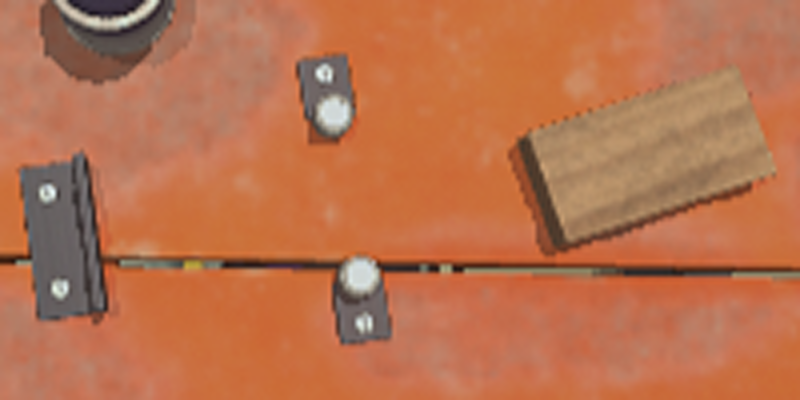

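```bash
cat > h.py <<'E'
import cv2,numpy as np
def ray(c,px,z):
    R=cv2.Rodrigues(np.array(c["rvec"]))[0];C=-R.T@np.array(c["tvec"]).ravel()
    p=cv2.undistortPoints(np.array(px,float).reshape(-1,1,2),np.array(c["K"]),None).reshape(-1,2)
    d=np.c_[p,np.ones(len(p))]@R
    return C+d*((z-C[2])/d[:,2])[:,None]
def uncrop(p,o,f): return (np.array(p,float)+.5)/f-.5+np.array(o)
def jig(c,posts):
    P=ray(c,posts,.03)[:,:2]  # right,left
    x=P[0]-P[1];d=np.linalg.norm(x);return P.mean(0),x/d,d
def block(c,corn):
    B=ray(c,corn,.038)[:,:2]  # lead far, rear far, rear near, lead near
    a=(B[0]+B[3]-B[1]-B[2])/2;L=np.linalg.norm(a)
    w=np.linalg.norm(B[0]+B[1]-B[2]-B[3])/2
    return B.mean(0),a/L,L,w
E
python3 - <<'E'
from h import *
c=np.load("top.npz");o=(200,170)
J,x,d=jig(c,uncrop([(334,114),(361,277)],o,4));y=np.array([-x[1],x[0]])
B,a,L,w=block(c,uncrop([(530,133),(738,67),(775,172),(567,243)],o,4))
print("jig",J,"ang y",np.degrees(np.arctan2(y[1],y[0])),"d",d)
S=ray(c,uncrop([(84,155),(105,312)],o,4),.036)[:,:2]
for s in S: print("stop",(s-J)@x,(s-J)@y)
print("block",B,"ang",np.degrees(np.arctan2(a[1],a[0])),L,w,"in jig",(B-J)@x,(B-J)@y,"dist",np.hypot(*B))
R=J-.16*y;print(R)
E
```

```text
jig [0.4618045  0.04636944] ang y 99.87794730214848 d 0.0882220184311506
stop 0.04195514325367127 0.13556404084232848
stop -0.0416743586963446 0.1363560189994023
block [ 0.48632865 -0.11565589] ang 109.14853814747603 0.11832340996681405 0.06017973409133153 in jig -0.0036348423928202578 -0.1638304993254938 dist 0.4998918322799153
[ 0.48925249 -0.11125862]
```

```bash
cat >> h.py <<'E'
J=np.array([.4618,.0464]);PH=np.radians(99.88)
JY=np.array([np.cos(PH),np.sin(PH)]);JX=np.array([JY[1],-JY[0]])
def W(jx,jy): return J+JX*jx/1e3+JY*jy/1e3
def where(s):
    p=np.array(s["tcp_pos"]);d=p[:2]-J
    return np.round([d@JX*1e3,d@JY*1e3,p[2]*1e3,s["eef_rot"][2]+80.12],2)  # jig x,y,z mm, yaw rel jig deg
def go(s,xy,z,yaw):  # yaw rel. jig deg -> tool shift mm, roll rad
    w=np.radians(s["eef_rot"][2]);d=(np.array(xy)-np.array(s["tcp_pos"])[:2])*1e3
    return np.round([d@[np.cos(w),np.sin(w)],d@[np.sin(w),-np.cos(w)],s["tcp_pos"][2]*1e3-z],1),round(np.radians(s["eef_rot"][2]-(yaw-80.12)),3)
E
```

>>> send_rows(steps=[{"dp": [40, 31, 0], "roll": 0.11, "jaw": 11}, {"dp": [80, 62, 0], "roll": 0.22, "jaw": 11}, {"dp": [120, 93, 0], "roll": 0.33, "jaw": 11}, {"dp": [160, 124, 0], "roll": 0.44, "jaw": 11}, {"dp": [200, 155, 0], "roll": 0.55, "jaw": 11}])

```text
time_s: 0.72
tcp_pos: [0.3275, 0.4496, 0.2403]
eef_rot: [180.0, -0.0, -46.6]
contact_force: [0.4, 0.6, 0.2]
gripper_width: 0.0432
gripper_force: 0.0
```

```bash
python3 - <<'E'
from h import *; from plant import r
s=r.get_state();print(s["tcp_pos"],s["eef_rot"],s["gripper_width"],go(s,[.48,.2],240,0))
E
```

```text
[0.32751783 0.44957062 0.2403084 ] [ 1.79974177e+02 -8.01133975e-03 -4.65922929e+01] 0.04318555409532272 (array([286.1,  60.7,   0.3]), np.float64(0.585))
```

>>> send_rows(steps=[{"dp": [57, 12, 0], "roll": 0.12, "jaw": 11}, {"dp": [114, 24, 0], "roll": 0.24, "jaw": 11}, {"dp": [171, 36, 0], "roll": 0.36, "jaw": 11}, {"dp": [228, 48, 0], "roll": 0.48, "jaw": 11}, {"dp": [286, 61, 0], "roll": 0.585, "jaw": 11}])

```text
time_s: 1.35
tcp_pos: [0.4805, 0.2003, 0.2405]
eef_rot: [-180.0, 0.0, -80.1]
contact_force: [0.7, 0.8, 0.1]
gripper_width: 0.0095
gripper_force: 0.0
```

```bash
python3 - <<'E'
from h import *; from plant import r
s=r.get_state();print(where(s),s["gripper_width"],go(s,W(0,-260),240,0))
E
```

```text
[4.4820e+01 1.4837e+02 2.4054e+02 2.0000e-02] 0.009486052123463477 (array([408.4,  44.9,   0.5]), np.float64(0.0))
```

>>> send_rows(steps=[{"dp": [60, 10, 0], "roll": 0, "jaw": 11}, {"dp": [120, 20, 0], "roll": 0, "jaw": 11}, {"dp": [180, 30, 0], "roll": 0, "jaw": 11}, {"dp": [240, 40, 0], "roll": 0, "jaw": 11}, {"dp": [300, 47, 0], "roll": 0, "jaw": 11}])

```text
time_s: 1.98
tcp_pos: [0.4857, -0.1035, 0.2407]
eef_rot: [-180.0, 0.0, -79.9]
contact_force: [2.3, 0.3, 0.1]
gripper_width: 0.0097
gripper_force: 0.0
```

>>> send_rows(steps=[{"dp": [55, 0, 0], "roll": 0, "jaw": 11}, {"dp": [106, 0, 0], "roll": 0, "jaw": 11}, {"dp": [106, 0, 50], "roll": 0, "jaw": 11}, {"dp": [106, 0, 100], "roll": 0, "jaw": 11}, {"dp": [106, 0, 140], "roll": 0, "jaw": 11}])

```text
time_s: 2.6
tcp_pos: [0.5037, -0.2062, 0.0984]
eef_rot: [179.9, 0.0, -80.0]
contact_force: [0.9, 0.2, 0.0]
gripper_width: 0.0097
gripper_force: 0.0
```

```bash
python3 - <<'E'
from h import *; from plant import r
s=r.get_state();print(where(s),s["gripper_width"],s["contact_force"],go(s,W(-2,-258),22,0))
c=r.capture("top");i=c["image"][170:270,200:400];cv2.imwrite("pics/c2.png",cv2.resize(i,None,fx=4,fy=4,interpolation=cv2.INTER_CUBIC))
E
```

```text
[-2.0500e+00 -2.5603e+02  9.8430e+01  1.5000e-01] 0.009660436885371828 [0.86709833 0.2085639  0.02519285] (array([ 2. , -0. , 76.4]), np.float64(0.003))
```

View pics/c2.png

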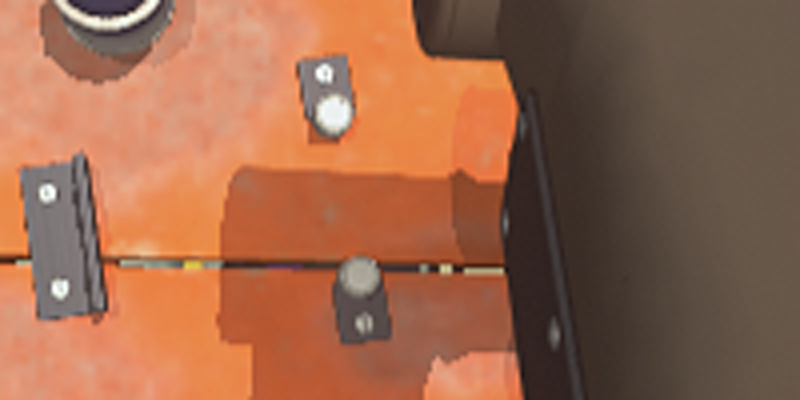

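The arm now hides the block from the top camera, so I'll use the scene camera or retract to look. Next I descend and make the first squaring push.

>>> send_rows(steps=[{"dp": [2, 0, 40], "roll": 0, "jaw": 11}, {"dp": [2, 0, 65], "roll": 0, "jaw": 11}, {"dp": [2, 0, 76], "roll": 0, "jaw": 11}, {"dp": [-7, 0, 76], "roll": 0.003, "jaw": 11}, {"dp": [-15, 0, 76], "roll": 0.003, "jaw": 11}])

```text
time_s: 3.28
tcp_pos: [0.5028, -0.1907, 0.0257]
eef_rot: [-179.9, -0.0, -80.1]
contact_force: [-0.4, 0.3, 0.7]
gripper_width: 0.0096
gripper_force: 0.1
```

>>> send_rows(steps=[{"dp": [-4, 0, 0], "roll": 0, "jaw": 11}, {"dp": [-8, 0, 0], "roll": 0, "jaw": 11}, {"dp": [-12, 0, 0], "roll": 0, "jaw": 11}, {"dp": [-16, 0, 0], "roll": 0, "jaw": 11}, {"dp": [-20, 0, 0], "roll": 0, "jaw": 11}])

```text
time_s: 3.9
tcp_pos: [0.4986, -0.1713, 0.0246]
eef_rot: [180.0, -0.0, -80.1]
contact_force: [0.0, -1.6, 1.1]
gripper_width: 0.0095
gripper_force: 0.7
```

>>> send_rows(steps=[{"dp": [-4, 0, 0], "roll": 0, "jaw": 11}, {"dp": [-8, 0, 0], "roll": 0, "jaw": 11}, {"dp": [-12, 0, 0], "roll": 0, "jaw": 11}, {"dp": [-15, 0, 0], "roll": 0, "jaw": 11}, {"dp": [-15, 0, 0], "roll": 0, "jaw": 11}])

```text
time_s: 4.53
tcp_pos: [0.496, -0.1564, 0.0245]
eef_rot: [180.0, 0.0, -80.1]
contact_force: [-0.3, -0.2, -0.3]
gripper_width: 0.0097
gripper_force: 0.0
```

```bash
python3 - <<'E'
from h import *; from plant import r
s=r.get_state();print(s["time_s"],where(s),s["gripper_width"],s["contact_force"])
c=r.capture("scene");np.savez("s3.npz",**c);i=c["image"][140:240,250:400];cv2.imwrite("pics/c3.png",cv2.resize(i,None,fx=5,fy=5,interpolation=cv2.INTER_CUBIC))
E
```

```text
4.525 [-1.0800e+00 -2.0566e+02  2.4490e+01  4.0000e-02] 0.009667694528098889 [-0.33179999 -0.17889269 -0.32216244]
```

View pics/c3.png

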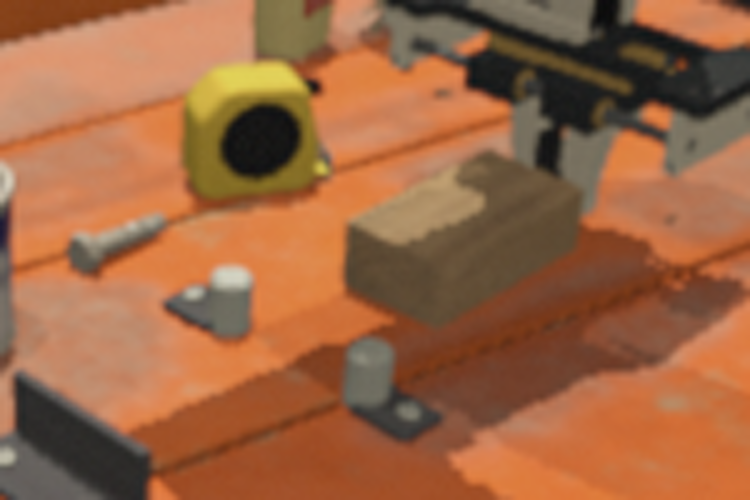

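The crop shows the block's top corners at (348,228), (492,152), (582,190) and (437,264). The post tops are at (232,272) and (369,350).

```bash
python3 - <<'E'
from h import *
c=np.load("s3.npz");o=(250,140)
Jm,x,d=jig(c,uncrop([(232,273),(369,350)],o,5));y=np.array([-x[1],x[0]])
print("jig",Jm,np.degrees(np.arctan2(y[1],y[0])),d)
B,a,L,w=block(c,uncrop([(348,228),(492,152),(582,190),(437,264)],o,5))
print("block in jig(known dir)",(B-Jm)@JX,(B-Jm)@JY,"rel",(B-J)@JX,(B-J)@JY,"ang",np.degrees(np.arctan2(a[1],a[0]))-99.88,L,w)
b=ray(c,uncrop([(348,228),(437,264)],o,5),.038)[:,:2].mean(0)
print("lead", (b-Jm)@JX*1e3,(b-Jm)@JY*1e3,(b-J)@JX*1e3)
E
```

```text
jig [0.46119373 0.0429167 ] 97.22337049603917 0.09017792861683721
block in jig(known dir) 0.0020170695807286915 -0.129969091505417 rel 0.0008221058699427517 -0.13329670822484532 ang 0.38996089780823695 0.12043773125951854 0.055469298062398406
lead 1.6072170260491316 -69.75162063011018 0.41225331526319187
```

>>> send_rows(steps=[{"dp": [5, 0, 0], "roll": 0, "jaw": 11}, {"dp": [30, 0, 0], "roll": 0, "jaw": 11}, {"dp": [60, 0, 0], "roll": 0, "jaw": 11}, {"dp": [90, 0, 0], "roll": 0, "jaw": 11}, {"dp": [120, 0, 0], "roll": 0, "jaw": 11}])

```text
time_s: 5.2
tcp_pos: [0.5169, -0.2763, 0.0245]
eef_rot: [180.0, 0.0, -80.1]
contact_force: [0.1, -0.4, 0.1]
gripper_width: 0.0097
gripper_force: 0.0
```

```bash
python3 - <<'E'
from h import *; from plant import r
c=r.capture("top");np.savez("t4.npz",**c);i=c["image"][180:255,260:400];cv2.imwrite("pics/c4.png",cv2.resize(i,None,fx=5,fy=5,interpolation=cv2.INTER_CUBIC))
E
```

```text
(no output)
```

View pics/c4.png

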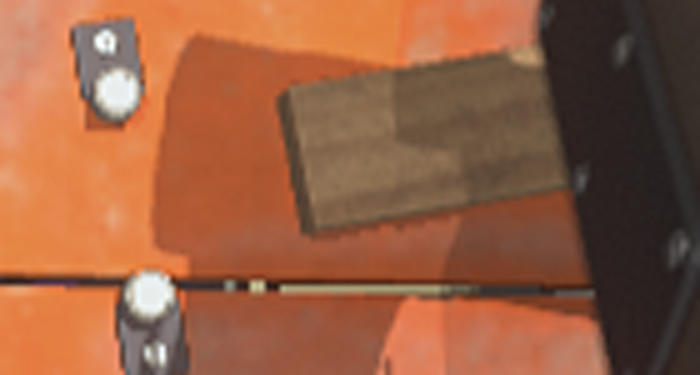

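In the crop, the block's leading top corners are at (289,91) and (314,230). Its long edges run to (530,50) and (565,188), and the post tops are at (117,90) and (150,294).

```bash
python3 - <<'E'
from h import *
from scipy.ndimage import gaussian_filter1d
c=np.load("t4.npz");o=(260,180)
Jm,x,d=jig(c,uncrop([(117,90),(150,294)],o,5));print("jig",Jm,d)
B=ray(c,uncrop([(289,91),(530,50),(314,230),(565,188)],o,5),.038)[:,:2]
q=lambda p:np.round(np.array([(p-J)@JX,(p-J)@JY])*1e3,2)
print([q(p) for p in B])
# subpixel: sample along jig x across the block at several y, find gradient edges
im=cv2.cvtColor(c["image"],cv2.COLOR_BGR2LAB).astype(np.float32)
xs=np.arange(-45,45.1,.5)
for z,ys in((.038,range(-130,-74,8)),):
  for y in ys:
    P=np.array([[*W(x_,y),z] for x_ in xs]);uv=cv2.projectPoints(P,c["rvec"],c["tvec"],c["K"],None)[0].reshape(-1,2).astype(np.float32)
    v=cv2.remap(im,uv[:,:1],uv[:,1:],cv2.INTER_LINEAR)[:,0,1]
    g=gaussian_filter1d(v,2,order=1);lo=xs[:90][np.argmin(g[:90])];hi=xs[90:][np.argmax(g[90:])]
    print(y,lo,hi,(lo+hi)/2)
E
```

```text
jig [0.46286734 0.0468047 ] 0.08830977946700173
[array([ 32.66, -71.85]), array([  34.35, -177.28]), array([-27.38, -71.99]), array([ -26.19, -180.7 ])]
-130 -28.0 35.5 3.75
-122 -28.5 35.0 3.25
-114 -27.5 35.5 4.0
-106 -28.5 35.0 3.25
-98 -28.5 35.5 3.5
-90 -28.0 35.0 3.5
-82 -28.5 35.0 3.25
```

```bash
python3 - <<'E'
from h import *
for f in("top.npz","t4.npz"):
    c=np.load(f);im=c["image"].astype(int)
    out=[]
    for jx in(44,-44):
        uv=cv2.projectPoints(np.array([[*W(jx,0),.03]]),c["rvec"],c["tvec"],c["K"],None)[0].ravel()
        u,v=np.round(uv).astype(int);p=im[v-7:v+8,u-7:u+8]
        m=(p[...,0]>135).astype(np.uint8)
        n,l,st,ce=cv2.connectedComponentsWithStats(m);k=l[7,7];out.append(ce[k]+[u-7,v-7]);print(st[k])
    Jm,x,d=jig(c,out);print(f,[((Jm-J)@JX)*1e3,((Jm-J)@JY)*1e3],d,np.degrees(np.arctan2(x[1],x[0])))
E
```

```text
[ 3  3  9  9 61]
[ 2  3 10  8 63]
top.npz [np.float64(0.6929207085425627), np.float64(0.23235121203848846)] 0.0878137460503222 9.831861240947255
[ 3  2  9 10 71]
[ 2  2 10 10 71]
t4.npz [np.float64(1.2587149258406682), np.float64(0.14070844974778482)] 0.08787985638897208 9.736161302020522
```

>>> send_rows(steps=[{"dp": [-25, -3, 0], "roll": 0, "jaw": 11}, {"dp": [-50, -3, 0], "roll": 0, "jaw": 11}, {"dp": [-75, -3, 0], "roll": 0, "jaw": 11}, {"dp": [-100, -3, 0], "roll": 0, "jaw": 11}, {"dp": [-110, -3, 0], "roll": 0, "jaw": 11}])

```text
time_s: 5.88
tcp_pos: [0.5006, -0.1653, 0.0246]
eef_rot: [180.0, 0.0, -80.0]
contact_force: [1.3, 0.1, 0.1]
gripper_width: 0.0096
gripper_force: 0.0
```

```bash
python3 - <<'E'
from h import *; from plant import r
s=r.get_state();w=where(s);print(w)
tm=.06;X0,Y0=w[0],-204.
def pose(t):
    tt=np.linspace(0,t,400) if t>0 else np.zeros(2)
    th=np.interp(tt,[0,18,35,53],[0,tm,tm,0])
    cx=X0-np.trapezoid(np.sin(th),tt);cy=Y0+70+np.trapezoid(np.cos(th),tt)
    return cx+70*np.sin(th[-1]),cy-70*np.cos(th[-1]),th[-1]
prev=(w[0],w[1],0.)
for call in([0,4.5,9,13.5,18],[22.5,27,31,35,39.5],[44,48.5,53,58,63]):
    for t in call:
        x,y,th=pose(t);dx,dy=x-prev[0],y-prev[1];a=prev[2]
        jy=-dx*np.sin(a)+dy*np.cos(a);jx=dx*np.cos(a)+dy*np.sin(a)
        print(np.round([-jy,-jx],1),round(-(th-a),3),np.round([x,y,th],2))
    prev=pose(call[-1])
E
```

```text
[ 1.8800e+00 -2.1521e+02  2.4590e+01  8.0000e-02]
[-11.2  -0. ] -0.0 [   1.88 -204.      0.  ]
[-15.7  -1. ] -0.015 [ 2.9000e+00 -1.9949e+02  2.0000e-02]
[-20.2  -2. ] -0.03 [ 3.8400e+00 -1.9497e+02  3.0000e-02]
[-24.8  -2.8] -0.045 [ 4.7300e+00 -1.9043e+02  4.0000e-02]
[-29.3  -3.7] -0.06 [ 5.5400e+00 -1.8588e+02  6.0000e-02]
[-4.5 -0. ] -0.0 [ 5.2700e+00 -1.8139e+02  6.0000e-02]
[-9.  0.] -0.0 [ 5.000e+00 -1.769e+02  6.000e-02]
[-13.  -0.] -0.0 [ 4.7600e+00 -1.7291e+02  6.0000e-02]
[-17.  -0.] -0.0 [ 4.5200e+00 -1.6892e+02  6.0000e-02]
[-21.5   1. ] 0.015 [ 3.2300e+00 -1.6448e+02  4.0000e-02]
[-4.5  1. ] 0.015 [ 2.0200e+00 -1.6002e+02  3.0000e-02]
[-9.  2.] 0.03 [ 8.6000e-01 -1.5554e+02  2.0000e-02]
[-13.6   2.8] 0.045 [  -0.22 -151.05    0.  ]
[-18.6   2.6] 0.045 [  -0.22 -146.05    0.  ]
[-23.6   2.4] 0.045 [  -0.22 -141.05    0.  ]
```

>>> send_rows(steps=[{"dp": [-11.2, 0, 0], "roll": 0, "jaw": 11}, {"dp": [-15.7, -1, 0], "roll": -0.015, "jaw": 11}, {"dp": [-20.2, -2, 0], "roll": -0.03, "jaw": 11}, {"dp": [-24.8, -2.8, 0], "roll": -0.045, "jaw": 11}, {"dp": [-29.3, -3.7, 0], "roll": -0.06, "jaw": 11}])

```text
time_s: 6.5
tcp_pos: [0.4995, -0.1365, 0.0246]
eef_rot: [-180.0, -0.0, -76.6]
contact_force: [0.7, -1.2, -0.0]
gripper_width: 0.0093
gripper_force: 0.6
```

>>> send_rows(steps=[{"dp": [-4.5, 0, 0], "roll": 0, "jaw": 11}, {"dp": [-9, 0, 0], "roll": 0, "jaw": 11}, {"dp": [-13, 0, 0], "roll": 0, "jaw": 11}, {"dp": [-17, 0, 0], "roll": 0, "jaw": 11}, {"dp": [-21.5, 1, 0], "roll": 0.015, "jaw": 11}])

```text
time_s: 7.12
tcp_pos: [0.4934, -0.1156, 0.0246]
eef_rot: [180.0, -0.0, -77.5]
contact_force: [1.8, -0.6, 0.4]
gripper_width: 0.0096
gripper_force: 0.6
```

>>> send_rows(steps=[{"dp": [-4.5, 1, 0], "roll": 0.015, "jaw": 11}, {"dp": [-9, 2, 0], "roll": 0.03, "jaw": 11}, {"dp": [-13.6, 2.8, 0], "roll": 0.045, "jaw": 11}, {"dp": [-13.6, 2.8, 0], "roll": 0.045, "jaw": 11}])

```text
time_s: 7.62
tcp_pos: [0.4876, -0.1029, 0.0246]
eef_rot: [180.0, 0.0, -80.1]
contact_force: [0.4, 0.2, -0.0]
gripper_width: 0.0098
gripper_force: 0.0
```

>>> send_rows(steps=[{"dp": [5, 0, 0], "roll": 0, "jaw": 11}, {"dp": [30, 0, 0], "roll": 0, "jaw": 11}, {"dp": [60, 0, 0], "roll": 0, "jaw": 11}, {"dp": [90, 0, 0], "roll": 0, "jaw": 11}, {"dp": [120, 0, 0], "roll": 0, "jaw": 11}])

```text
time_s: 8.25
tcp_pos: [0.5085, -0.2228, 0.0244]
eef_rot: [180.0, 0.0, -80.1]
contact_force: [-0.1, -0.1, -0.3]
gripper_width: 0.01
gripper_force: 0.0
```

```bash
python3 - <<'E'
from h import *; from plant import r
from scipy.ndimage import gaussian_filter1d
print(where(r.get_state()))
c=r.capture("top");np.savez("t5.npz",**c);i=c["image"][180:255,240:380];cv2.imwrite("pics/c5.png",cv2.resize(i,None,fx=5,fy=5,interpolation=cv2.INTER_CUBIC))
im=cv2.cvtColor(c["image"],cv2.COLOR_BGR2LAB).astype(np.float32)
xs=np.arange(-45,45.1,.5)
for y in range(-90,-24,8):
    P=np.array([[*W(x_,y),.038] for x_ in xs]);uv=cv2.projectPoints(P,c["rvec"],c["tvec"],c["K"],None)[0].reshape(-1,2).astype(np.float32)
    v=cv2.remap(im,uv[:,:1],uv[:,1:],cv2.INTER_LINEAR)[:,0,1]
    g=gaussian_filter1d(v,2,order=1);lo=xs[:90][np.argmin(g[:90])];hi=xs[90:][np.argmax(g[90:])]
    print(y,lo,hi,(lo+hi)/2)
E
```

```text
[-1.4000e-01 -2.7319e+02  2.4440e+01  3.0000e-02]
-90 -29.0 34.0 2.5
-82 -29.0 34.0 2.5
-74 -29.5 33.5 2.0
-66 -29.5 34.0 2.25
-58 -30.0 33.5 1.75
-50 -30.5 33.0 1.25
-42 -29.5 33.5 2.0
-34 -29.5 33.0 1.75
-26 -29.0 34.0 2.5
```

View pics/c5.png

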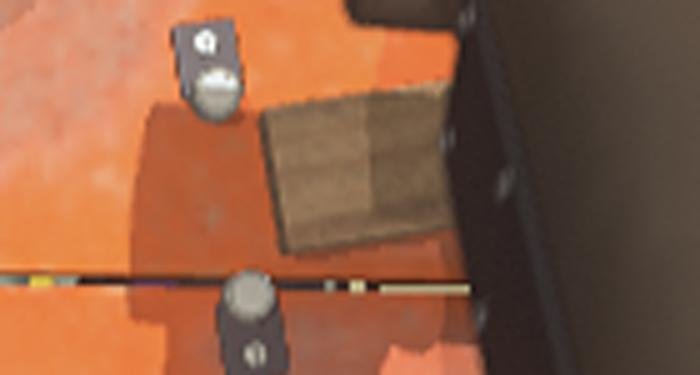

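The block is now square to within 0.5° and about 1 mm right of the gap's centre, inside the 2 mm of room. I'll push on through and watch the force.

>>> send_rows(steps=[{"dp": [-30, -1, 0], "roll": 0, "jaw": 11}, {"dp": [-60, -1, 0], "roll": 0, "jaw": 11}, {"dp": [-90, -1, 0], "roll": 0, "jaw": 11}, {"dp": [-110, -1, 0], "roll": 0, "jaw": 11}, {"dp": [-117, -1, 0], "roll": 0, "jaw": 11}])

```text
time_s: 8.93
tcp_pos: [0.4892, -0.1053, 0.0246]
eef_rot: [180.0, 0.0, -80.0]
contact_force: [-0.1, -0.4, -0.3]
gripper_width: 0.0098
gripper_force: 0.0
```

>>> send_rows(steps=[{"dp": [-4, 0, 0], "roll": 0, "jaw": 11}, {"dp": [-8, 0, 0], "roll": 0, "jaw": 11}, {"dp": [-12, 0, 0], "roll": 0, "jaw": 11}, {"dp": [-16, 0, 0], "roll": 0, "jaw": 11}, {"dp": [-20, 0, 0], "roll": 0, "jaw": 11}])

```text
time_s: 9.55
tcp_pos: [0.4858, -0.0862, 0.0246]
eef_rot: [-180.0, -0.0, -80.1]
contact_force: [0.4, -1.3, 1.3]
gripper_width: 0.0099
gripper_force: 0.7
```

>>> send_rows(steps=[{"dp": [-3, 0, 0], "roll": 0, "jaw": 11}, {"dp": [-6, 0, 0], "roll": 0, "jaw": 11}, {"dp": [-9, 0, 0], "roll": 0, "jaw": 11}, {"dp": [-12, 0, 0], "roll": 0, "jaw": 11}, {"dp": [-15, 0, 0], "roll": 0, "jaw": 11}])

```text
time_s: 10.18
tcp_pos: [0.4832, -0.0713, 0.0246]
eef_rot: [-180.0, -0.0, -80.1]
contact_force: [0.0, -2.3, 1.3]
gripper_width: 0.0098
gripper_force: 0.8
```

>>> send_rows(steps=[{"dp": [-5, 0, 0], "roll": 0, "jaw": 11}, {"dp": [-10, 0, 0], "roll": 0, "jaw": 11}, {"dp": [-15, 0, 0], "roll": 0, "jaw": 11}, {"dp": [-20, 0, 0], "roll": 0, "jaw": 11}, {"dp": [-25, 0, 0], "roll": 0, "jaw": 11}])

```text
time_s: 10.8
tcp_pos: [0.4789, -0.0465, 0.0246]
eef_rot: [-180.0, 0.0, -80.1]
contact_force: [0.6, -2.3, 1.4]
gripper_width: 0.0097
gripper_force: 0.8
```

>>> send_rows(steps=[{"dp": [-5, 0, 0], "roll": 0, "jaw": 11}, {"dp": [-10, 0, 0], "roll": 0, "jaw": 11}, {"dp": [-15, 0, 0], "roll": 0, "jaw": 11}, {"dp": [-20, 0, 0], "roll": 0, "jaw": 11}, {"dp": [-25, 0, 0], "roll": 0, "jaw": 11}])

```text
time_s: 11.42
tcp_pos: [0.4746, -0.0219, 0.0246]
eef_rot: [-180.0, -0.0, -80.1]
contact_force: [0.6, -1.7, 1.1]
gripper_width: 0.0094
gripper_force: 0.8
```

```bash
python3 - <<'E'
from h import *; from plant import r
s=r.get_state();print(where(s),s["contact_force"])
c=r.capture("scene");i=c["image"][140:260,210:370];cv2.imwrite("pics/c6.png",cv2.resize(i,None,fx=5,fy=5,interpolation=cv2.INTER_CUBIC))
E
```

```text
[ 8.600e-01 -6.952e+01  2.458e+01  3.000e-02] [ 0.63556329 -1.721004    1.05102092]
```

View pics/c6.png

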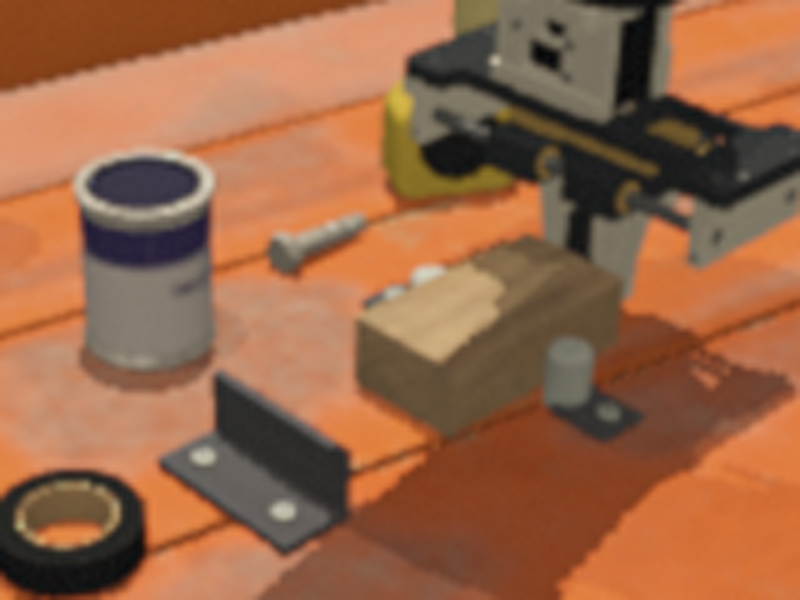

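The block is between the posts and running straight, with its leading end around (400,370). I'll keep pushing to the stop.

>>> send_rows(steps=[{"dp": [-5, 0, 0], "roll": 0, "jaw": 11}, {"dp": [-10, 0, 0], "roll": 0, "jaw": 11}, {"dp": [-15, 0, 0], "roll": 0, "jaw": 11}, {"dp": [-20, 0, 0], "roll": 0, "jaw": 11}, {"dp": [-25, 0, 0], "roll": 0, "jaw": 11}])

```text
time_s: 12.1
tcp_pos: [0.4702, 0.0027, 0.0245]
eef_rot: [180.0, 0.0, -80.1]
contact_force: [0.7, -1.6, -0.1]
gripper_width: 0.0094
gripper_force: 0.4
```

>>> send_rows(steps=[{"dp": [-5, 0, 0], "roll": 0, "jaw": 11}, {"dp": [-10, 0, 0], "roll": 0, "jaw": 11}, {"dp": [-15, 0, 0], "roll": 0, "jaw": 11}, {"dp": [-20, 0, 0], "roll": 0, "jaw": 11}, {"dp": [-25, 0, 0], "roll": 0, "jaw": 11}])

```text
time_s: 12.72
tcp_pos: [0.466, 0.0273, 0.0246]
eef_rot: [-180.0, 0.0, -80.1]
contact_force: [0.4, -0.7, -0.8]
gripper_width: 0.0096
gripper_force: 0.3
```

>>> send_rows(steps=[{"dp": [-4, 0, 0], "roll": 0, "jaw": 11}, {"dp": [-8, 0, 0], "roll": 0, "jaw": 11}, {"dp": [-12, 0, 0], "roll": 0, "jaw": 11}, {"dp": [-16, 0, 0], "roll": 0, "jaw": 11}, {"dp": [-18, 0, 0], "roll": 0, "jaw": 11}])

```text
time_s: 13.35
tcp_pos: [0.4629, 0.045, 0.0246]
eef_rot: [-180.0, 0.0, -80.1]
contact_force: [-0.6, -1.0, -0.4]
gripper_width: 0.0094
gripper_force: 0.4
```

>>> send_rows(steps=[{"dp": [-1, 0, 0], "roll": 0, "jaw": 11}, {"dp": [-2, 0, 0], "roll": 0, "jaw": 11}, {"dp": [-3, 0, 0], "roll": 0, "jaw": 11}, {"dp": [-4, 0, 0], "roll": 0, "jaw": 11}, {"dp": [-5, 0, 0], "roll": 0, "jaw": 11}])

```text
time_s: 13.98
tcp_pos: [0.4618, 0.0491, 0.0246]
eef_rot: [179.9, -0.0, -80.1]
contact_force: [2.3, -10.1, 2.4]
gripper_width: 0.0097
gripper_force: 4.9
```

>>> send_rows(steps=[{"dp": [-1, 0, 0], "roll": 0, "jaw": 11}, {"dp": [-2, 0, 0], "roll": 0, "jaw": 11}])

```text
time_s: 14.22
tcp_pos: [0.4611, 0.0493, 0.0246]
eef_rot: [179.9, -0.2, -80.1]
contact_force: [8.6, -25.0, 2.3]
gripper_width: 0.0096
gripper_force: 12.6
```

Force rose sharply at TCP y ≈ 3 mm, which matches contact with the stop given the roughly 13 mm finger offset I saw earlier. Next I draw back straight, lift, and look.

>>> send_rows(steps=[{"dp": [2, 0, 0], "roll": 0, "jaw": 11}, {"dp": [12, 0, 0], "roll": 0, "jaw": 11}, {"dp": [32, 0, 0], "roll": 0, "jaw": 11}, {"dp": [65, 0, 0], "roll": 0, "jaw": 11}, {"dp": [100, 0, 0], "roll": 0, "jaw": 11}])

```text
time_s: 14.85
tcp_pos: [0.4794, -0.0476, 0.0247]
eef_rot: [-180.0, 0.0, -80.0]
contact_force: [0.7, -1.4, 0.9]
gripper_width: 0.0095
gripper_force: 0.0
```

>>> send_rows(steps=[{"dp": [40, 0, -30], "roll": 0, "jaw": 11}, {"dp": [80, 0, -60], "roll": 0, "jaw": 11}, {"dp": [110, 0, -90], "roll": 0, "jaw": 11}, {"dp": [110, 0, -90], "roll": 0, "jaw": 11}, {"dp": [110, 0, -90], "roll": 0, "jaw": 11}])

```text
time_s: 15.48
tcp_pos: [0.4974, -0.1554, 0.1142]
eef_rot: [180.0, 0.0, -80.1]
contact_force: [-0.0, 0.1, -1.1]
gripper_width: 0.0094
gripper_force: 0.0
```

```bash
python3 - <<'E'
from h import *; from plant import r
s=r.get_state();print(s["time_s"],where(s),s["contact_force"])
c=r.capture("top");np.savez("t7.npz",**c);a=cv2.resize(c["image"][175:250,200:360],None,fx=5,fy=5,interpolation=cv2.INTER_CUBIC)
c=r.capture("scene");b=c["image"][190:235,230:390];b=cv2.resize(b,None,fx=5,fy=5,interpolation=cv2.INTER_CUBIC)
cv2.imwrite("pics/c7.png",np.vstack([a,b]))
E
```

```text
15.475 [ 4.7000e-01 -2.0487e+02  1.1419e+02 -2.0000e-02] [-0.01127189  0.05214332 -1.10817013]
```

View pics/c7.png

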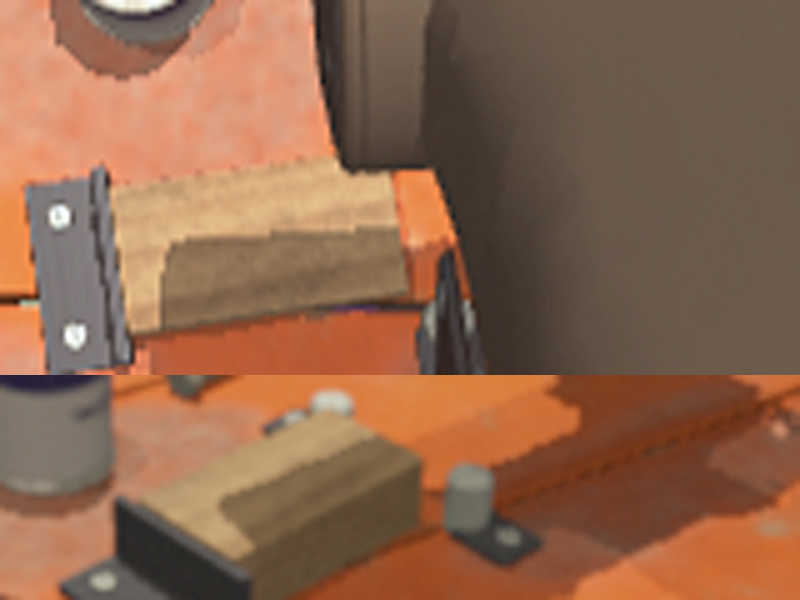

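The block's leading edge meets the stop along its whole width, from (112,190) to (133,333). Its rear end, (393,172) to (408,290), is past the posts. One check with numbers:

```bash
python3 - <<'E'
from h import *
c=np.load("t7.npz")
for p in ray(c,uncrop([(112,190),(133,333),(408,290),(393,180)],(200,175),5),.038)[:,:2]: print(np.round([(p-J)@JX*1e3-1,(p-J)@JY*1e3],1))
from plant import r
s=r.get_state();print(s["time_s"],np.round(s["qd"],2).max(),s["contact_force"]);print(r.close_job())
E
```

```text
[ 31.4 133.8]
[-29.6 133.6]
[-29.6  16.6]
[17.4 15.4]
15.575 0.3 [-0.36864313 -0.02394321 -0.45752008]
the job is handed in; nothing more can be done
None
```

The job is handed in: the block was slid through the gap, its leading end is against the stop (rear end measured at about y = 16 mm, as specified), and the fingers are clear after about 15.6 s; I took no final measurement of the bystanders, but the path was planned clear of them.

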